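Index a filter wheel and load its empty place

TASK

By its crank peg, turn the filter wheel the shorter way round until the spring lock pin snaps up into the notch in the wheel's edge; then lean on the crank against the pin with about 15 N for a second, to prove that it holds, without ever forcing it. Then lower the loose filter tube gently into the wheel's empty cup and leave it standing upright, fully home, with the wheel still locked. Leave the other loose parts where they lie.

Things in the scene. Friction and masses are not known exactly. Their poses are not given: they have to be found in the camera images.
- rim: Filter wheel: level bare-aluminium disc, 176 mm diameter, 10 mm thick, underside 46 mm above the table, on a fixed stand. Origin on its vertical axis at the underside, z up, x axis towards the one notch in its edge. Four of its places hold black ring-mounted filters (38 mm wide, 10 mm above the disc).
- wheel (a joint): Turn of the wheel in rad, growing counter-clockwise from above; no end stops, steady friction of about 0.12 N m (about 2 N at the crank peg). 0 is only where it was built; where the notch must go is given by the lock block.
- notch (a point): Middle of the single notch in the wheel's edge, at the top face of the disc, 78 mm from the axis. The notch is 11 mm wide, runs right through the thickness and is open outwards.
- crank_mid (a point): The crank peg: an upright round black peg of 14 mm diameter, fixed to the disc 60 mm from the axis, opposite the notch. It rises 50 mm above the disc (top 106 mm above the table). This point is on its axis, 30 mm above the disc's top face, 86 mm above the table.
- cup: The one empty place of the wheel: a black round cup, outer diameter 38 mm, inner diameter 30 mm, rim 12 mm above the disc, floor 2 mm thick; 48 mm from the wheel's axis, on the notch's side. Origin at the centre of the floor's underside (on the disc's top face, 56 mm above the table), z up.
- lock_post: Spring-lock block, black, rectangular, fixed under the wheel's edge on one of its two sides (the other side has only a plain round rubber rest): foot 80 x 70 mm, block 60 x 50 mm, 30 mm high. Origin at the centre of its underside, 78 mm from the wheel's axis; x axis along the wheel's edge. The wheel must never bear on it or its pin with more than 18 N.
- lock_top (a point): Centre of the lock block's top, 30 mm above the table. A carriage with the 8 mm steel lock pin is clamped up to 14 mm either way from here along the block's x axis, unmeasured and hidden below the wheel: the wheel locks up to 0.18 rad before or after the notch's middle is over this point. A 3 N spring pushes the pin up.
- lock (a joint): Rise of the lock pin in m: about 0 while it rubs under the wheel, 0.012 to 0.013 when snapped up into the notch (it then shows 3 mm above the disc). It catches surely when the notch passes slowly (crank peg at 0.03 m/s or less); it then stops the wheel dead, with 1.5 mm of play either way at the notch. 15 N at the crank along the wheel's turn puts about 10 N on the pin.
- tube_mid (a point): The loose filter tube: a black upright cylinder, 26 mm diameter, 50 mm high, about 70 g, with two thin steel bands, standing on the table. This point is its centre, 25 mm above its foot; z along its axis.
- spare_ring_mid (a point): Bystander: loose black ring, 42 mm wide, 12 mm high, lying flat; its centre. To be left alone.
- spare_post_mid (a point): Bystander: loose steel post, 19 mm thick, 60 mm high, on a 32 mm foot, standing; its centre, 30 mm up. To be left alone.
- driver_grip (a point): Bystander: screwdriver lying on the table; a point on its handle. To be left alone.

How it is judged:
By the outcome, as a careful person would: the job done as asked, in the order asked, and still so for the second after the job is handed in, with the robot touching nothing.
It also fails if it takes over 67 s, if anything falls off the work surface, if the arm or the gripper's body presses on something with over 40 N, if the wrist force passes 120 N, or if a joint passes its speed limit or range.

ROBOT

A 6-joint arm with a two-finger parallel gripper is mounted at the origin on the work surface. World frame = base frame: x ahead of the robot, y to its left, z up, the work surface at z = 0. Lengths are in m, angles in degrees, forces in N, time in s.
With the tool pointing down it reaches from about 0.3 to 0.85 m from the base axis. Payload 5.4 kg.
Tool frame: the origin (TCP) lies at the very end of the fingers, on their centre line; the grasp point (between the pads) lies 19 mm behind it; z points along the fingers, y is the line along which they close (so a half turn about z gives the same grasp; the last joint's range is limited). The gripper opens to 85 mm and grips with 20 to 120 N. Pads are 22 mm wide; open, the fingers measure 114 mm over their backs; the gripper's body (76 mm by 85 mm) begins 54 mm behind the grasp point. The pads swing forward as they close: fully open they stand 13 mm farther back than shut.
Start: joints at [-81.423, 9.076, 91.501, -0, 79.423, -12.038], TCP at [0.202, -0.538, 0.231] pointing down, gripper open.
Joint ranges: [-166.64, 166.64], [-54.1, 131.32], [10.49, 154.53], [-73.88, 253.88], [9.74, 151.15], [-171.62, 171.62]. Speed limits (degrees/s): [147.25, 147.25, 180, 180, 180, 180].

INTERFACE

Orientations are given as [roll, pitch, yaw] about the fixed x, y, z axes, in that order (R = Rz(yaw) Ry(pitch) Rx(roll)).
In Python, from bench import arm gives the robot as it stands. The module is installed in compiled form; this text tells all that it offers.
- The arm moves only by the shell command python3 -m creep 'ROWS' [FORCE]. ROWS is JSON, one flat list of numbers, 7 for each row, row after row: the turn, a rotation vector about the tool's x, y, z in degrees, then the shift along the tool's x, y, z in units of 40 mm (1.0 is 40 mm), then the closure, from 0 (fully open) to 1 (shut). A call has 1 to 5 rows; each row is the pose to reach, as a shift and turn from the pose commanded when the call began, along the tool's axes at that moment; what a row does not reach only later rows make up. A row lasts 1/8 s, in which the tool goes at most 62.5 mm and 10.7 degrees, less where a joint would pass 70% of its speed; a pose out of reach is approached as far as the arm can. A call with a gripper value outside its range is refused whole. The fingers move at their own pace and stop on an object; FORCE is the grip in N (left out, the last holds). Time passes only in rows, so rows that repeat a pose let the fingers close. It gives the time, the measured TCP pose, the force, the opening and the grip force at its end, in the units of the state.
- arm.read_state(): the state, without advancing time (a new reading comes with each control period).
- arm.grab_frame(name): name is "scene" or "top" or "wrist"; returns (picture, depth): 480x640x3 uint8, red, green, blue; 480x640 float32, m along the optical axis (not along the pixel's ray), 0 where there is no reading.
- arm.get_calibration(name): a dict with "fx", "fy", "cx", "cy" (pixels), "k1" (the pictures are not rectified: a ray, as slopes to the right and down, at radius r is drawn at 1 + k1 r^2 times it, then the intrinsics apply), "R" (3x3) and "t" (3): a world point X has camera coordinates R X + t. Camera axes: x right, y down, z forward; pixel columns grow to the right and rows downward; lengths in m; the calibration is good to about 2 mm. A picture is of the moment at which its call begins: read the wrist's pose just before it. get_calibration takes no time and is no camera call; for the wrist camera it gives the pose at the moment of the call.
- arm.finish_job(): hands the job in; it is judged then, once.
The state is a dict: "time_s": time; "joints": joint angles; "joint_velocities": joint speeds; "effort": joint torques, N m; "position": TCP position; "ee_rot": TCP orientation; "wrist_force": force on the tool from outside, world axes, zero at the start; "moment": the same for the moment, N m; "width": finger opening in m; "finger_force": force on a finger pad.
Only numpy, scipy, OpenCV 4.12 (cv2) and the standard library are available. Lean on these libraries where they do the work, as an engineer would, in place of code of your own. Each camera call takes 0.05 s, during which the arm holds its last target. There are 200 camera calls.

## Working session

There is one attempt and no reset: what is moved stays moved. The work goes in short steps, Python scripts to look and compute and a shell command to move; the robot and the scene stay as the last step left them, time stands still between calls to the robot, and variables do not carry over. Pictures are saved under pics/ and viewed, at most 10 in all, crops included, and the job is handed in when it is done.

```bash
mkdir -p pics; cat > h.py <<'E'
import numpy as np, cv2
from bench import arm
from scipy.spatial.transform import Rotation as Ro
def ray(c,u,v):
    x=(u-c["cx"])/c["fx"];y=(v-c["cy"])/c["fy"];rd=np.hypot(x,y);r=rd
    for _ in range(20): r=rd/(1+c["k1"]*r*r)
    s=r/rd if rd else 1
    return np.array([x*s,y*s,1.])
def onz(c,u,v,z):
    R=np.array(c["R"]);t=np.array(c["t"]);o=-R.T@t;d=R.T@ray(c,u,v)
    return o+d*(z-o[2])/d[2]
def xyz(c,D,u,v):
    R=np.array(c["R"]);t=np.array(c["t"]);return R.T@(ray(c,u,v)*D[int(v),int(u)]-t)
def proj(c,X):
    p=np.array(c["R"])@X+np.array(c["t"]);a,b=p[:2]/p[2];k=1+c["k1"]*(a*a+b*b)
    return c["fx"]*a*k+c["cx"],c["fy"]*b*k+c["cy"]
def rel(p,yaw=None):
    "shift in tool axes, units of 40mm, from the current measured pose to TCP p"
    s=arm.read_state();R=Ro.from_euler('xyz',s["ee_rot"],degrees=True)
    return R.inv().apply(np.array(p)-s["position"])/0.04
E
python3 - <<'E'
from h import *
s=arm.read_state();print(s)
for n in("top","scene"):
    p,D=arm.grab_frame(n);cv2.imwrite(f"pics/{n}0.png",p[:,:,::-1]);np.savez(f"{n}0.npz",p=p,D=D)
    c=arm.get_calibration(n);print(n,c)
E
```

```text
{'time_s': 0.0, 'joints': array([-8.14260477e+01,  9.11375580e+00,  9.15733666e+01, -1.21428754e-03,
        7.94209363e+01, -1.20379751e+01]), 'joint_velocities': array([-0.12668468, -0.02112279,  0.09583809, -0.05625187,  0.048743  ,
       -0.0589592 ]), 'effort': array([-1.57855051e-03, -3.96004879e+01, -3.31422186e+01, -3.10017485e-04,
        8.60146014e-03, -2.59134470e-05]), 'position': array([ 0.2023025 , -0.53759627,  0.23029561]), 'ee_rot': array([-1.79894069e+02, -2.13697285e-02,  2.06121317e+01]), 'wrist_force': array([-0.38751348,  0.16407235, -0.73501252]), 'moment': array([-0.04542173,  0.03241735,  0.02861301]), 'finger_force': 0.0, 'width': 0.0850433941808722}
top {'fx': 460.20291421980335, 'fy': 460.20291421980335, 'cx': 321.8932326321463, 'cy': 245.34181982073923, 'k1': 0.008421884897411793, 'R': array([[-2.56025562e-02, -9.99660313e-01, -4.87522499e-03],
       [-9.87610665e-01,  2.60486325e-02, -1.54747027e-01],
       [ 1.54821454e-01,  8.52904751e-04, -9.87942098e-01]]), 't': array([-0.09820691,  0.61107473,  0.87706231])}
scene {'fx': 565.148468794684, 'fy': 565.148468794684, 'cx': 325.3711347923304, 'cy': 239.88315313006856, 'k1': -0.08446136010568595, 'R': array([[-0.44964134,  0.89305849,  0.01640714],
       [ 0.48948117,  0.26172818, -0.8318092 ],
       [-0.74714848, -0.36598481, -0.55481913]]), 't': array([ 0.35154898, -0.18580298,  1.36372702])}
```

View pics/top0.png

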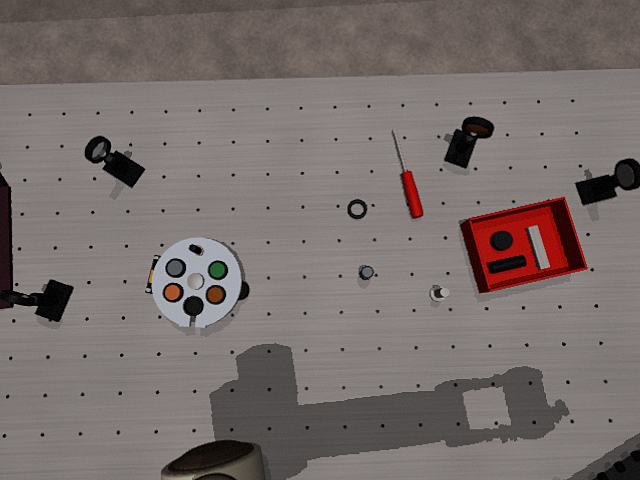

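View pics/scene0.png

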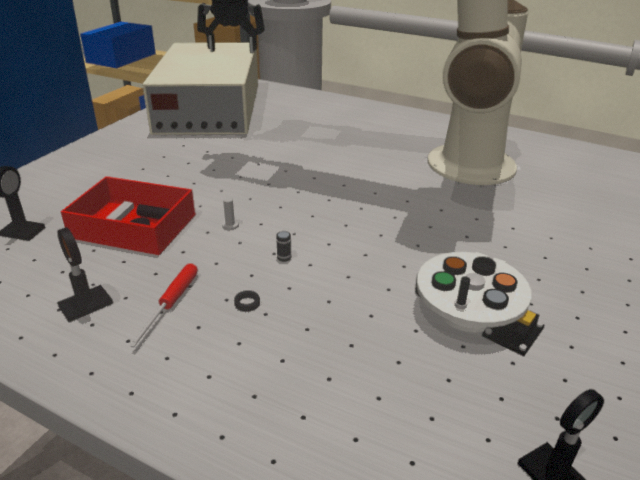

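The top view shows the wheel centre near (196,282), the notch near (193,322), the peg near (195,250) and the lock block at the left edge (152,272). The tube is at (366,272) and the spare post at (438,293). The scene view confirms the lock block is on the wheel's +y side.

```bash
python3 - <<'E'
from h import *
p=np.load("top0.npz")["p"];q=np.load("scene0.npz")["p"]
a=cv2.resize(p[225:335,135:260],None,fx=4.8,fy=4.8,interpolation=cv2.INTER_CUBIC)[:,:,::-1]
b=cv2.resize(q[240:360,405:555],None,fx=4,fy=4,interpolation=cv2.INTER_CUBIC)[:,:,::-1]
d=cv2.resize(p[255:295,345:390],None,fx=4.4,fy=4.4,interpolation=cv2.INTER_CUBIC)[:,:,::-1]
cv2.imwrite("pics/a.png",a);
im=np.zeros((480,800,3),np.uint8);im[:,:600]=b;im[:d.shape[0],600:600+d.shape[1]]=d;cv2.imwrite("pics/b.png",im)
c=arm.get_calibration("top");D=np.load("top0.npz")["D"]
# disc: bright aluminium blob fit by depth height
H=np.zeros((480,640));
for v in range(225,340):
  for u in range(135,260): H[v,u]=xyz(c,D,u,v)[2] if D[v,u]>0 else 0
m=((H>.048)&(H<.075)).astype(np.uint8)
k,_=cv2.findContours(m,0,2);k=max(k,key=cv2.contourArea);hull=cv2.convexHull(k)[:,0]
P=np.array([onz(c,u,v,.056)[:2] for u,v in hull])
from scipy.optimize import least_squares
r=least_squares(lambda x:np.hypot(P[:,0]-x[0],P[:,1]-x[1])-x[2],[*P.mean(0),.088],loss='soft_l1',f_scale=.001);print("wheel",r.x)
for n,u,v,z in [("hub",196,282,.056),("notch",193,322,.056),("peg top",195,248,.106),("cup",193.5,306,.068),("tube",367,271,.05)]:
  print(n,onz(c,u,v,z),xyz(c,D,u,v))
E
```

```text
wheel [0.54144434 0.13522354 0.08846191]
hub [0.54054664 0.13527772 0.056     ] [0.53961608 0.13218862 0.06717201]
notch [0.46307624 0.13975335 0.056     ] [ 0.46293743  0.15638197 -0.00308165]
peg top [0.60035493 0.12441338 0.106     ] [0.60059044 0.12483028 0.10451089]
cup [0.49346726 0.13597433 0.068     ] [0.49371353 0.13815962 0.06022318]
tube [ 0.5540212  -0.20220796  0.05      ] [ 0.55378209 -0.20197276  0.05245134]
```

View pics/a.png

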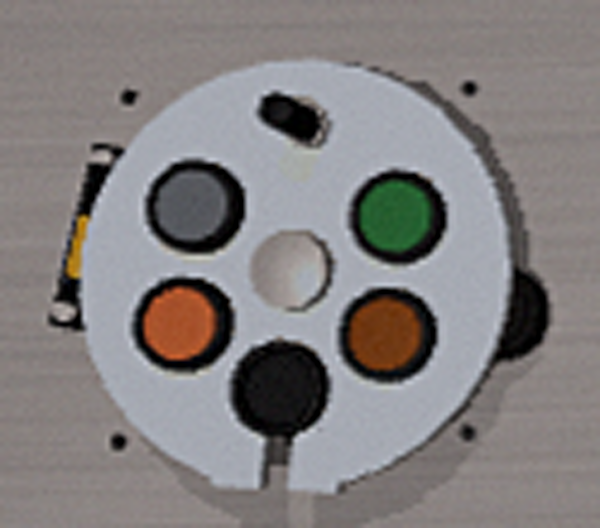

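View pics/b.png

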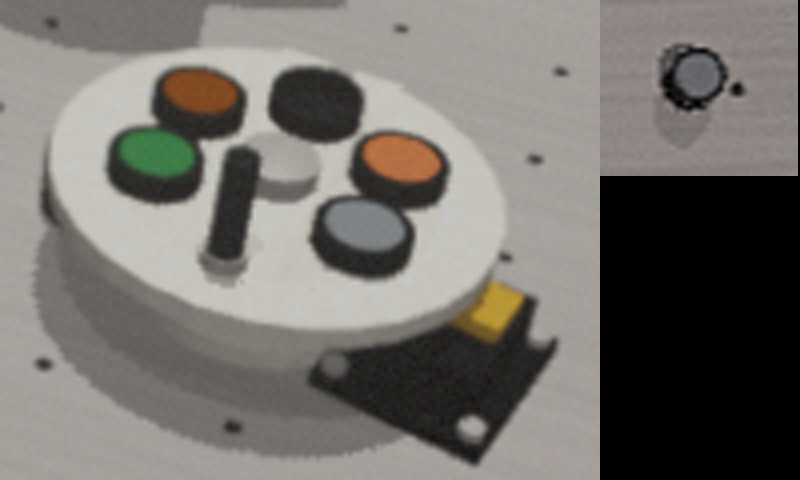

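Crop a: peg top is at about (282,108), notch mouth at (275,478), cup rim centre at (281,388) and foot bolts at (101,155) and (66,312). Crop b shows the lock foot with bolts at about (335,365) and (470,432), and the tube top at (698,74).

```bash
python3 - <<'E'
from h import *
c=arm.get_calibration("top");C=np.array([.5410,.1350])
f=lambda u,v,z:onz(c,135+(u+.5)/4.8-.5,225+(v+.5)/4.8-.5,z)
def pr(n,P):
  d=P[:2]-C;print(n,P.round(4),"r",np.hypot(*d).round(4),"ang",np.degrees(np.arctan2(d[1],d[0])).round(1))
pr("pegtop",f(280,106,.106));pr("pegbase",f(312,126,.056));pr("notch",f(275,478,.056));pr("notch_in",f(279,440,.056));pr("cup",f(281,388,.068))
b1,b2=f(101,155,.008),f(66,312,.008);pr("b1",b1);pr("b2",b2);pr("mid",(b1+b2)/2)
d=b1-b2;print("len",np.hypot(*d[:2]),"normal ang",np.degrees(np.arctan2(d[0],-d[1])), np.degrees(np.arctan2(d[1],d[0])))
s=arm.get_calibration("scene");g=lambda u,v,z:onz(s,405+(u+.5)/4-.5,240+(v+.5)/4-.5,z)
b1,b2=g(335,365,.008),g(470,432,.008);b3=g(540,338,.008)
pr("s1",b1);pr("s2",b2);pr("s3",b3);pr("yel",g(502,297,.03))
pr("fc",g(475,463,.005)); pr("pegtop",g(242,152,.106));pr("cup",g(318,95,.068))
pr("tube",onz(c,345+698-600 and 345+98.5/4.4-.5,255+74.5/4.4-.5,.05));
pr("tubeS",onz(s,284,236,.05))
pr("disc bbox mid S",(g(50,150,.056)+g(505,215,.056))/2)
E
```

```text
pegtop [0.603  0.1283 0.106 ] r 0.0623 ang -6.1
pegbase [0.6023 0.1292 0.056 ] r 0.0616 ang -5.4
notch [0.4589 0.1418 0.056 ] r 0.0823 ang 175.3
notch_in [0.4741 0.1405 0.056 ] r 0.0671 ang 175.3
cup [0.4946 0.1367 0.068 ] r 0.0465 ang 177.9
b1 [0.5992 0.2337 0.008 ] r 0.1146 ang 59.5
b2 [0.5314 0.2466 0.008 ] r 0.112 ang 94.9
mid [0.5653 0.2402 0.008 ] r 0.1079 ang 77.0
len 0.0690137520487375 normal ang 79.1782717493556 -10.821728250644403
s1 [0.5824 0.1793 0.008 ] r 0.0606 ang 47.0
s2 [0.5955 0.2336 0.008 ] r 0.1127 ang 61.1
s3 [0.5298 0.2487 0.008 ] r 0.1143 ang 95.6
yel [0.54   0.2308 0.03  ] r 0.0958 ang 90.6
fc [0.6077 0.2385 0.005 ] r 0.1231 ang 57.2
pegtop [0.6002 0.1317 0.106 ] r 0.0593 ang -3.2
cup [0.4968 0.1413 0.068 ] r 0.0446 ang 171.9
tube [ 0.5532 -0.2019  0.05  ] r 0.3372 ang -87.9
tubeS [ 0.5556 -0.1963  0.05  ] r 0.3316 ang -87.5
disc bbox mid S [0.5451 0.1381 0.056 ] r 0.0052 ang 36.7
```

```bash
cat >> h.py <<'E'
def go(p,yaw):
    "print row part (turn deg, shift units) from measured pose to TCP p, tool down, tool x at yaw"
    s=arm.read_state();R=Ro.from_euler('xyz',s["ee_rot"],degrees=True)
    T=Ro.from_euler('xyz',[180,0,yaw],degrees=True)
    print("now",s["position"].round(4),s["ee_rot"].round(1),"t",s["time_s"],"row",np.degrees((R.inv()*T).as_rotvec()).round(1),(R.inv().apply(np.array(p)-s["position"])/.04).round(2))
E
python3 -c "
from h import *
go([.601,.1295,.2],175.5)"
```

```text
now [ 0.2023 -0.5376  0.2304] [-179.9   -0.    20.6] t 0.1 row [-0.000e+00 -1.000e-01 -1.549e+02] [ 15.2  -12.1    0.79]
```

```bash
python3 -m creep '[0,0,-10,1,-0.8,0,0.3, 0,0,-20,2,-1.6,0.1,0.4, 0,0,-30,3,-2.4,0.1,0.5, 0,0,-40,4,-3.2,0.2,0.55, 0,0,-50,5,-4,0.2,0.55]'; python3 -c "
from h import *
go([.601,.1295,.2],175.5)"
```

```text
time_s: 0.72
position: [0.3336, -0.3161, 0.2226]
ee_rot: [-180.0, -0.0, 70.9]
wrist_force: [0.5, -0.4, 0.1]
width: 0.0383
finger_force: 0.0
now [ 0.3336 -0.3161  0.2226] [-180.    -0.    70.9] t 0.725 row [ 0.000e+00 -1.000e-01 -1.046e+02] [12.71  2.68  0.57]
```

```bash
python3 -m creep '[0,0,-10,1.3,0.3,0.1,0.55, 0,0,-20,2.6,0.55,0.2,0.55, 0,0,-30,3.9,0.8,0.3,0.55, 0,0,-40,5.2,1.1,0.4,0.55, 0,0,-50,6.5,1.35,0.5,0.55]'; python3 -c "
from h import *
go([.601,.1295,.2],175.5)"
```

```text
time_s: 1.35
position: [0.471, -0.089, 0.2029]
ee_rot: [-180.0, -0.0, 120.9]
wrist_force: [0.5, -0.4, -0.1]
width: 0.0387
finger_force: 0.0
now [ 0.471  -0.089   0.2029] [-180.    -0.   120.9] t 1.35 row [ -0.   -0.  -54.6] [3.01 5.59 0.07]
```

```bash
python3 -m creep '[0,0,-10,0.6,1.1,0,0.55, 0,0,-20,1.2,2.2,0,0.55, 0,0,-30,1.8,3.3,0,0.55, 0,0,-40,2.4,4.4,0,0.55, 0,0,-50,3,5.6,0,0.55]'; python3 -c "
from h import *
go([.601,.1295,.2],175.5)
c=arm.get_calibration('wrist');p,D=arm.grab_frame('wrist');np.savez('w1.npz',p=p,D=D,**c);cv2.imwrite('pics/w1.png',p[:,:,::-1])
for X in([.601,.1295,.106],[.541,.135,.056],[.463,.1416,.056]):print(proj(c,np.array(X)))"
```

```text
time_s: 1.98
position: [0.6025, 0.1282, 0.2028]
ee_rot: [-180.0, -0.0, 170.9]
wrist_force: [1.4, -1.4, 0.8]
width: 0.0385
finger_force: 0.0
now [0.6025 0.1282 0.2028] [-180.    -0.   170.9] t 1.975 row [-0.  -0.  -4.6] [0.04 0.03 0.07]
(np.float64(322.9363148363449), np.float64(242.61184174722024))
(np.float64(317.77332606552227), np.float64(150.93681614800127))
(np.float64(309.5060777828853), np.float64(41.288863272727326))
```

View pics/w1.png

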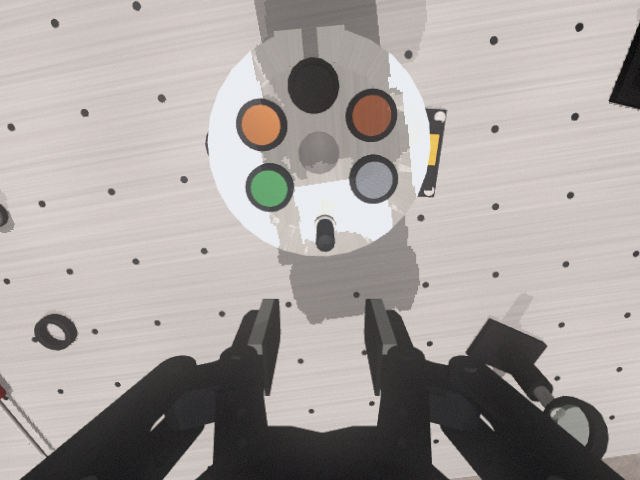

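The wrist view shows the peg top at (325,242), its base at (325,219), the notch at (309,42), the cup rim at (313,86) and the foot bolts at (440,117) and (429,192). This agrees with the estimates.

```bash
python3 - <<'E'
from h import *
z=np.load('w1.npz');c={k:z[k] for k in("fx","fy","cx","cy","k1","R","t")}
P=z['p'];
C=np.array([.541,.135])
def pr(n,P):
  d=P[:2]-C;print(n,P.round(4),"r",np.hypot(*d).round(4),"ang",np.degrees(np.arctan2(d[1],d[0])).round(1))
for n,u,v,h in[("pegtop",325,243,.106),("pegbase",325,219,.056),("notch",309.5,41,.056),("cup",313,85.5,.068)]:pr(n,onz(c,u,v,h))
b1,b2=onz(c,440,117,.007),onz(c,429,192,.007);pr("b1",b1);pr("b2",b2);pr("mid",(b1+b2)/2);d=b2-b1;print(np.hypot(*d[:2]),np.degrees(np.arctan2(d[0],-d[1])))
pr("L",onz(c,207,141,.056));pr("R",onz(c,430,141,.056));pr("B",onz(c,320,256,.056))
go([.601,.130,.12],175.5)
E
```

```text
pegtop [0.6015 0.1309 0.106 ] r 0.0607 ang -3.9
pegbase [0.5972 0.132  0.056 ] r 0.0562 ang -3.0
notch [0.4628 0.1416 0.056 ] r 0.0785 ang 175.2
cup [0.4941 0.1393 0.068 ] r 0.0471 ang 174.8
b1 [0.532  0.2482 0.007 ] r 0.1136 ang 94.5
b2 [0.5992 0.2339 0.007 ] r 0.1147 ang 59.5
mid [0.5656 0.241  0.007 ] r 0.1089 ang 76.9
0.06870944606017933 77.93603257027446
L [0.5195 0.0497 0.056 ] r 0.088 ang -104.2
R [0.5472 0.2239 0.056 ] r 0.0891 ang 86.0
B [0.6295 0.1225 0.056 ] r 0.0894 ang -8.0
now [0.6045 0.1334 0.2022] [179.8   0.  171.4] t 2.025 row [ 0.2  0.  -4.1] [ 0.07 -0.11  2.06]
```

```bash
python3 -m creep '[0,0,-4,0.07,-0.1,1,0.55, 0,0,-4,0.07,-0.1,2,0.55, 0,0,-4,0.07,-0.1,2.8,0.55, 0,0,-4,0.07,-0.1,3.25,0.55, 0,0,-4,0.07,-0.1,3.25,0.7]'; python3 -m creep '[0,0,0,0,0,0,0.78, 0,0,0,0,0,0,0.78]' 20; python3 -c "
from h import *
go([.601,.130,.072],175.5)"
```

```text
time_s: 2.65
position: [0.5975, 0.1234, 0.0717]
ee_rot: [180.0, -0.2, 174.6]
wrist_force: [0.1, 0.8, -0.5]
width: 0.0259
finger_force: 0.0
time_s: 2.9
position: [0.6002, 0.1231, 0.0752]
ee_rot: [180.0, 0.2, 174.6]
wrist_force: [0.6, 0.4, 0.3]
width: 0.0189
finger_force: 0.0
now [0.6002 0.1231 0.0752] [180.    0.2 174.6] t 2.9 row [-0.   0.2 -0.9] [-0.    0.17  0.08]
```

```bash
cat >> h.py <<'E'
def at(phi,z=.073,r=.06):
    a=np.radians(phi);go([.541+r*np.cos(a),.135+r*np.sin(a),z],phi+180)
def where():
    s=arm.read_state();d=s["position"][:2]-[.541,.135];print("phi",np.degrees(np.arctan2(d[1],d[0])).round(2),"r",np.hypot(*d).round(4),"F",s["wrist_force"].round(1),s["position"].round(4),"yaw",s["ee_rot"][2].round(1))
E
python3 -c "
from h import *
where()
for a in (-18,-24,-30,-36,-42):at(a)"
```

```text
phi -11.42 r 0.0604 F [0.6 0.4 0.3] [0.6002 0.1231 0.0752] yaw 174.6
now [0.6002 0.1231 0.0752] [180.    0.2 174.6] t 2.9 row [ 0.   0.2 12.6] [ 0.04 -0.17  0.05]
now [0.6002 0.1231 0.0752] [180.    0.2 174.6] t 2.9 row [ 0.   0.2 18.6] [ 0.08 -0.32  0.05]
now [0.6002 0.1231 0.0752] [180.    0.2 174.6] t 2.9 row [ 0.   0.2 24.6] [ 0.14 -0.47  0.05]
now [0.6002 0.1231 0.0752] [180.    0.2 174.6] t 2.9 row [ 0.1  0.2 30.6] [ 0.21 -0.61  0.05]
now [0.6002 0.1231 0.0752] [180.    0.2 174.6] t 2.9 row [ 0.1  0.2 36.6] [ 0.3  -0.74  0.05]
```

```bash
python3 -m creep '[0,0,10,0.04,-0.17,0.05,0.78, 0,0,18,0.08,-0.32,0.05,0.78, 0,0,24,0.14,-0.47,0.05,0.78, 0,0,30,0.21,-0.61,0.05,0.78, 0,0,36,0.3,-0.74,0.05,0.78]'; python3 -c "
from h import *
where()
for a in (-48,-54,-60,-66,-70):at(a)"
```

```text
time_s: 3.52
position: [0.5859, 0.0958, 0.0735]
ee_rot: [179.7, 0.1, 138.4]
wrist_force: [2.2, 4.2, 1.0]
width: 0.019
finger_force: 2.4
phi -41.14 r 0.0597 F [2.2 4.2 1. ] [0.5859 0.0958 0.0735] yaw 138.4
now [0.5859 0.0958 0.0735] [1.797e+02 1.000e-01 1.384e+02] t 3.525 row [0.3 0.1 6.4] [ 0.   -0.18  0.01]
now [0.5859 0.0958 0.0735] [1.797e+02 1.000e-01 1.384e+02] t 3.525 row [ 0.3  0.1 12.4] [ 0.03 -0.33  0.01]
now [0.5859 0.0958 0.0735] [1.797e+02 1.000e-01 1.384e+02] t 3.525 row [ 0.3  0.1 18.4] [ 0.07 -0.49  0.01]
now [0.5859 0.0958 0.0735] [1.797e+02 1.000e-01 1.384e+02] t 3.525 row [ 0.3  0.1 24.4] [ 0.13 -0.63  0.01]
now [0.5859 0.0958 0.0735] [1.797e+02 1.000e-01 1.384e+02] t 3.525 row [ 0.3  0.1 28.4] [ 0.17 -0.73  0.01]
```

```bash
python3 -m creep '[0,0,6,0,-0.17,0,0.78, 0,0,12,0.03,-0.33,0,0.78, 0,0,18,0.07,-0.49,0,0.78, 0,0,24,0.13,-0.63,0,0.78, 0,0,30,0.2,-0.76,0,0.78]'; python3 -c "
from h import *
where()
for a in (-75,-79,-82,-85,-88):at(a)"
```

```text
time_s: 4.15
position: [0.5601, 0.0781, 0.0734]
ee_rot: [179.7, 0.0, 108.4]
wrist_force: [3.8, 4.8, -0.6]
width: 0.0189
finger_force: 2.3
phi -71.44 r 0.06 F [ 3.8  4.8 -0.6] [0.5601 0.0781 0.0734] yaw 108.4
now [0.5601 0.0781 0.0734] [179.7   0.  108.4] t 4.15 row [0.4 0.  3.4] [ 0.   -0.09  0.01]
now [0.5601 0.0781 0.0734] [179.7   0.  108.4] t 4.15 row [0.4 0.  7.4] [ 0.01 -0.2   0.01]
now [0.5601 0.0781 0.0734] [179.7   0.  108.4] t 4.15 row [ 0.4 -0.  10.4] [ 0.03 -0.28  0.01]
now [0.5601 0.0781 0.0734] [179.7   0.  108.4] t 4.15 row [ 0.4 -0.  13.4] [ 0.04 -0.35  0.01]
now [0.5601 0.0781 0.0734] [179.7   0.  108.4] t 4.15 row [ 0.4 -0.  16.4] [ 0.06 -0.43  0.01]
```

```bash
cat > guard.py <<'E'
import sys
from h import *
s=arm.read_state();R=Ro.from_euler('xyz',s["ee_rot"],degrees=True);f=R.inv().apply(s["wrist_force"])
d=s["position"][:2]-[.541,.135];ph=np.degrees(np.arctan2(d[1],d[0]))
print("ft %.1f fr %.1f phi %.2f r %.4f yaw %.1f t %.2f"%(f[1],f[0],ph,np.hypot(*d),s["ee_rot"][2],s["time_s"]))
sys.exit(f[1]>float(sys.argv[1]))
E
python3 -m creep '[0,0,3,0,-0.08,0,0.78, 0,0,6,0.01,-0.16,0,0.78, 0,0,9,0.02,-0.24,0,0.78, 0,0,12,0.03,-0.32,0,0.78, 0,0,14,0.05,-0.37,0,0.78]'>/dev/null; python3 guard.py 9 && python3 -m creep '[0,0,2,0,-0.052,0,0.78]'>/dev/null; python3 guard.py 9 && python3 -m creep '[0,0,2,0,-0.052,0,0.78]'>/dev/null;python3 guard.py 9
```

```text
ft 5.1 fr 2.0 phi -85.62 r 0.0606 yaw 94.5 t 4.78
ft 5.1 fr 2.0 phi -85.62 r 0.0606 yaw 94.5 t 4.78
ft 5.1 fr 2.0 phi -85.62 r 0.0606 yaw 94.5 t 4.78False
False
False
```

```bash
sed -i 's/sys.exit(\(.*\))$/sys.exit(int(\1))/' guard.py
G="python3 guard.py 9"
python3 -m creep '[0,0,2,0,-0.052,0,0.78]'>/dev/null; $G && python3 -m creep '[0,0,2,0,-0.052,0,0.78]'>/dev/null && $G && python3 -m creep '[0,0,2,0,-0.052,0,0.78]'>/dev/null && $G && python3 -m creep '[0,0,2,0,-0.052,0,0.78]'>/dev/null && $G && python3 -m creep '[0,0,2,0,-0.052,0,0.78]'>/dev/null && $G
```

```text
ft 5.2 fr 1.8 phi -87.93 r 0.0608 yaw 92.5 t 4.90
ft 4.5 fr 0.7 phi -90.50 r 0.0611 yaw 90.5 t 5.03
ft 4.8 fr -0.0 phi -93.02 r 0.0612 yaw 88.5 t 5.15
ft 2.3 fr -0.7 phi -95.65 r 0.0613 yaw 86.5 t 5.28
ft 2.2 fr 0.7 phi -98.87 r 0.0614 yaw 84.5 t 5.40
```

```bash

G="python3 guard.py 7"
python3 -m creep '[0,0,2,0.005,-0.045,0,0.78]'>/dev/null; $G && python3 -m creep '[0,0,2,0.005,-0.045,0,0.78]'>/dev/null && $G && python3 -m creep '[0,0,2,0.005,-0.045,0,0.78]'>/dev/null && $G && python3 -m creep '[0,0,2,0.005,-0.045,0,0.78]'>/dev/null && $G && python3 -m creep '[0,0,2,0.005,-0.045,0,0.78]'>/dev/null && $G
```

```text
ft 2.6 fr 0.4 phi -100.45 r 0.0613 yaw 82.5 t 5.53
ft 9.3 fr 0.8 phi -101.17 r 0.0611 yaw 80.5 t 5.65
```

```bash
G="python3 guard.py 12"
python3 -m creep '[0,0,0,0,0,0,0.78]'>/dev/null; $G; python3 -m creep '[0,0,0,0,-0.03,0,0.78]'>/dev/null; $G;  python3 -m creep '[0,0,0,0,0,0,0.78]'>/dev/null; $G
```

```text
ft 5.6 fr -0.6 phi -101.12 r 0.0611 yaw 80.5 t 5.78
ft 12.0 fr 1.2 phi -101.26 r 0.0611 yaw 80.5 t 5.90
ft 10.0 fr 0.8 phi -101.24 r 0.0611 yaw 80.5 t 6.03
```

```bash
G="python3 guard.py 18"
python3 -m creep '[0,0,0,0,-0.015,0,0.78, 0,0,0,0,-0.03,0,0.78, 0,0,0,0,-0.03,0,0.78]'>/dev/null; $G;  python3 -m creep '[0,0,0,0,0,0,0.78]'>/dev/null; $G;  python3 -m creep '[0,0,0,0,0,0,0.78]'>/dev/null; $G
```

```text
ft 14.6 fr 1.7 phi -101.36 r 0.0611 yaw 80.5 t 6.40
ft 14.6 fr 1.3 phi -101.36 r 0.0611 yaw 80.5 t 6.53
ft 14.1 fr 1.0 phi -101.39 r 0.0611 yaw 80.5 t 6.65
```

```bash
G="python3 guard.py 18"
python3 -m creep '[0,0,0,0,-0.004,0,0.78, 0,0,0,0,-0.004,0,0.78, 0,0,0,0,-0.004,0,0.78, 0,0,0,0,-0.004,0,0.78, 0,0,0,0,-0.004,0,0.78]'>/dev/null; $G; python3 -m creep '[0,0,0,0,0,0,0.78, 0,0,0,0,0,0,0.78, 0,0,0,0,0,0,0.78, 0,0,0,0,0,0,0.78, 0,0,0,0,0,0,0.78]'>/dev/null; $G
python3 -m creep '[0,0,0,0,0.04,0,0.78, 0,0,0,0,0.08,0,0.75, 0,0,0,0,0.08,0,0.7, 0,0,0,0,0.08,0,0.65]'>/dev/null; $G
python3 -c "
from h import *
for n in ('top','wrist'):
  c=arm.get_calibration(n);p,D=arm.grab_frame(n);np.savez(n+'2.npz',p=p,D=D,**c)
  if n=='top':
    a=cv2.resize(p[225:335,135:260],None,fx=3.5,fy=3.5,interpolation=cv2.INTER_CUBIC)
  else: b=p[:480,140:500]
im=np.zeros((480,800,3),np.uint8);im[:a.shape[0],:a.shape[1]]=a;im[:,440:]=b
cv2.imwrite('pics/c2.png',im[:,:,::-1])"
```

```text
ft 15.3 fr 1.2 phi -101.38 r 0.0611 yaw 80.5 t 7.28
ft 14.6 fr 1.0 phi -101.38 r 0.0611 yaw 80.5 t 7.90
ft 0.3 fr -1.1 phi -101.09 r 0.0609 yaw 80.6 t 8.40
```

View pics/c2.png

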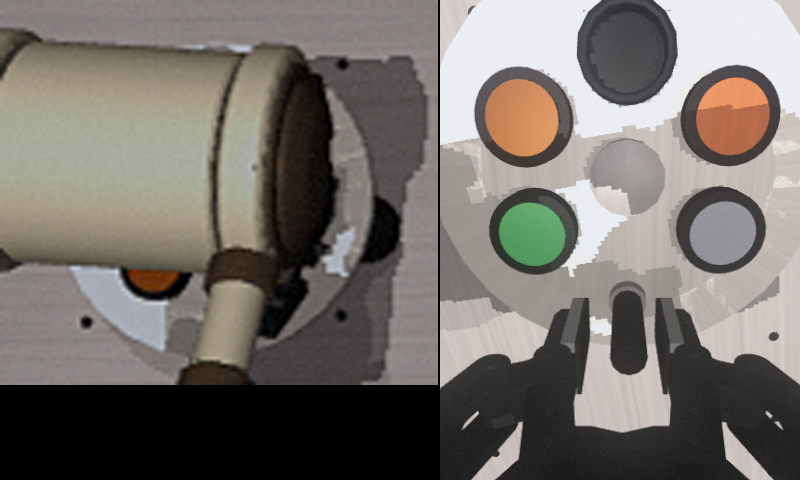

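The wrist view shows the peg standing free between the fingers and the empty cup at wrist pixel (327,50). The arm hides the notch from the top camera, so I will rise and look again.

```bash
python3 -m creep '[0,0,0,0,0,-0.6,0.6, 0,0,0,0,0,-1.6,0.5, 0,0,0,0,0,-2.6,0.4, 0,0,0,0,0,-3.4,0.3, 0,0,0,0,0,-3.4,0.3]'
python3 -c "
from h import *
n='wrist';c=arm.get_calibration(n);p,D=arm.grab_frame(n);np.savez('w3.npz',p=p,D=D,**c)
b=cv2.resize(p[0:280,190:450],None,fx=2.1,fy=2.1,interpolation=cv2.INTER_CUBIC)
cv2.imwrite('pics/c3.png',b[:,:,::-1])
go([.553,-.2005,.2],90)"
```

```text
time_s: 9.12
position: [0.5318, 0.075, 0.2104]
ee_rot: [179.6, -0.0, 80.6]
wrist_force: [0.8, -0.2, 0.2]
width: 0.0595
finger_force: 0.0
now [0.5305 0.0751 0.2081] [179.9  -0.   80.6] t 9.175 row [ 0.1 -0.  -9.4] [-6.71  1.68  0.21]
```

View pics/c3.png

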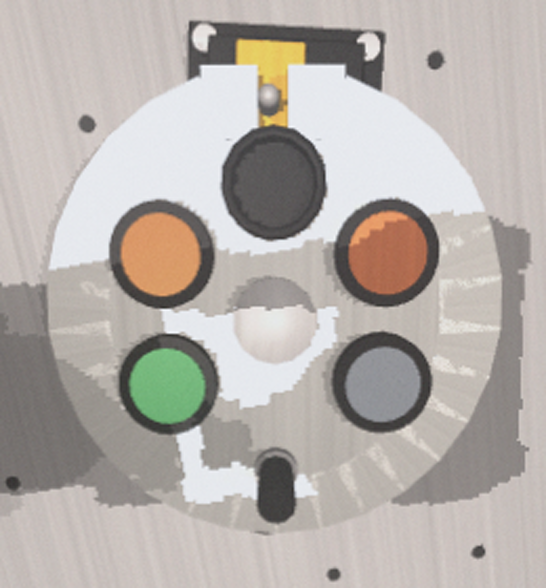

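The lock pin shows in the notch at crop (268,97), next to the empty cup at (273,182). The wheel is locked, so the tube is next.

```bash
python3 -m creep '[0,0,0,-1.34,0.34,0,0.3, 0,0,0,-2.68,0.68,0,0.3, 0,0,0,-4.02,1.02,0,0.3, 0,0,0,-5.4,1.36,0,0.3, 0,0,0,-6.7,1.68,0,0.3]'
python3 -m creep '[0,0,0,0,0,0,0.3, 0,0,0,0,0,0,0.3]'>/dev/null
python3 - <<'E'
from h import *
z=np.load('w3.npz');c={k:z[k] for k in("fx","fy","cx","cy","k1","R","t")}
f=lambda u,v,h:onz(c,190+(u+.5)/2.1-.5,(v+.5)/2.1-.5,h).round(4)
print("cup",f(273,182,.068),"pin",f(268,97,.059),"pegtop",f(276,505,.106))
# cup = on the line from the axis, 48mm
n='wrist';c=arm.get_calibration(n);p,D=arm.grab_frame(n);np.savez('w4.npz',p=p,D=D,**c)
u,v=map(int,proj(c,np.array([.553,-.2,.05])));print(u,v)
H=np.array([[xyz(c,D,a,b) if D[b,a]>0 else (0,0,0) for a in range(u-70,u+70)] for b in range(max(v-90,0),v+70)])
m=(H[...,2]>.042)&(H[...,2]<.06);q=H[m];print(m.sum(),q.min(0),q.max(0),np.median(q,0))
b=cv2.resize(p[max(v-90,0):v+70,u-70:u+70],None,fx=3.5,fy=3.5)
cv2.imwrite('pics/c4.png',b[:,:,::-1])
E
```

```text
time_s: 9.8
position: [0.5514, -0.2016, 0.2049]
ee_rot: [-179.8, -0.1, 80.6]
wrist_force: [0.1, 0.9, 0.1]
width: 0.0598
finger_force: 0.0
cup [0.5492 0.1831 0.068 ] pin [0.5522 0.2118 0.059 ] pegtop [0.5324 0.0765 0.106 ]
323 224
707 [ 0.53952424 -0.21428511  0.0421138 ] [ 0.56521768 -0.18875306  0.05279733] [ 0.55240045 -0.20041647  0.05061799]
```

View pics/c4.png

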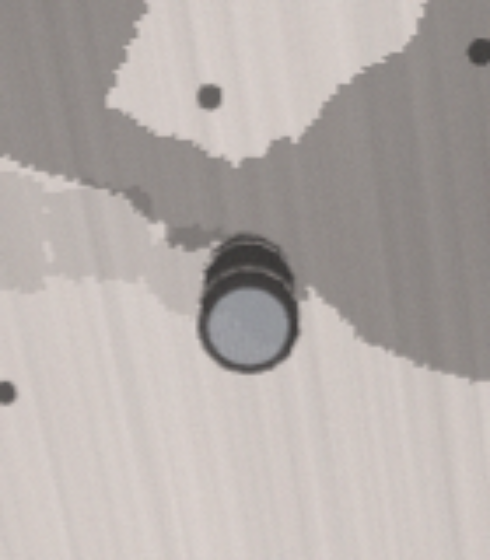

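The tube's top face is at crop (248,327), and its measured width of 25.6 mm at z 0.0506 matches the part. Now I descend to grasp it.

```bash
python3 -c "
from h import *
go([.5525,-.2012,.021],80.6)"
```

```text
now [ 0.552  -0.1989  0.2059] [-1.799e+02 -1.000e-01  8.070e+01] t 10.1 row [-0.1 -0.1  0.1] [-0.06  0.03  4.62]
```

```bash
python3 -m creep '[0,0,0,-0.05,0.02,1.3,0.3, 0,0,0,-0.05,0.02,2.6,0.3, 0,0,0,-0.05,0.02,3.6,0.3, 0,0,0,-0.05,0.02,4.3,0.3, 0,0,0,-0.05,0.02,4.6,0.3]'; python3 -m creep '[0,0,0,0,0,0,0.5, 0,0,0,0,0,0,0.6, 0,0,0,0,0,0,0.7, 0,0,0,0,0,0,0.85, 0,0,0,0,0,0,0.85]' 25
```

```text
time_s: 10.72
position: [0.5517, -0.2, 0.0211]
ee_rot: [-179.8, -0.1, 80.7]
wrist_force: [-0.1, 0.4, 0.6]
width: 0.0593
finger_force: 0.0
time_s: 11.35
position: [0.5539, -0.2029, 0.0248]
ee_rot: [179.9, 0.0, 80.6]
wrist_force: [-1.9, 1.1, 6.7]
width: 0.025
finger_force: 24.4
```

```bash
python3 -m creep '[0,0,0,0,0,-0.5,0.85, 0,0,0,0,0,-1.4,0.85, 0,0,0,0,0,-2.4,0.85, 0,0,0,0,0,-3.4,0.85, 0,0,0,0,0,-3.7,0.85]'; python3 -c "
from h import *
go([.549,.183,.17],80.6)"
```

```text
time_s: 11.98
position: [0.5548, -0.2034, 0.1755]
ee_rot: [179.6, 0.1, 80.6]
wrist_force: [0.5, -0.2, -0.9]
width: 0.0252
finger_force: 24.7
now [ 0.5548 -0.2034  0.1755] [1.796e+02 1.000e-01 8.060e+01] t 11.975 row [0.4 0.1 0. ] [ 9.51 -1.72  0.1 ]
```

```bash
python3 -m creep '[0,0,0,0.9,-0.15,0,0.85, 0,0,0,2.1,-0.37,0,0.85, 0,0,0,3.3,-0.6,0,0.85, 0,0,0,4.5,-0.8,0,0.85, 0,0,0,5.7,-1.03,0,0.85]'>/dev/null; python3 -m creep '[0,0,0,1.2,-0.22,0,0.85, 0,0,0,2.2,-0.4,0,0.85, 0,0,0,3.2,-0.57,0,0.85, 0,0,0,3.7,-0.67,0,0.85, 0,0,0,3.8,-0.69,0,0.85]';  python3 -m creep '[0,0,0,0,0,0,0.85, 0,0,0,0,0,0,0.85]'>/dev/null; python3 - <<'E'
from h import *
go([.549,.183,.1],80.6)
n='wrist';c=arm.get_calibration(n);p,D=arm.grab_frame(n);np.savez('w5.npz',p=p,D=D,**c)
for X in([.549,.183,.068],[.549,.183,.02]):print(proj(c,np.array(X)))
cv2.imwrite('pics/w5.png',p[:,:,::-1])
E
```

```text
time_s: 13.22
position: [0.5466, 0.1842, 0.1706]
ee_rot: [-179.9, 0.0, 80.7]
wrist_force: [-0.1, 0.8, -1.0]
width: 0.0251
finger_force: 24.7
now [0.5473 0.1825 0.1712] [-180.     0.    80.5] t 13.475 row [-0.   0.  -0.1] [0.02 0.04 1.78]
(np.float64(323.7385004451149), np.float64(241.71459567315833))
(np.float64(323.4318695320506), np.float64(224.034362860555))
```

View pics/w5.png

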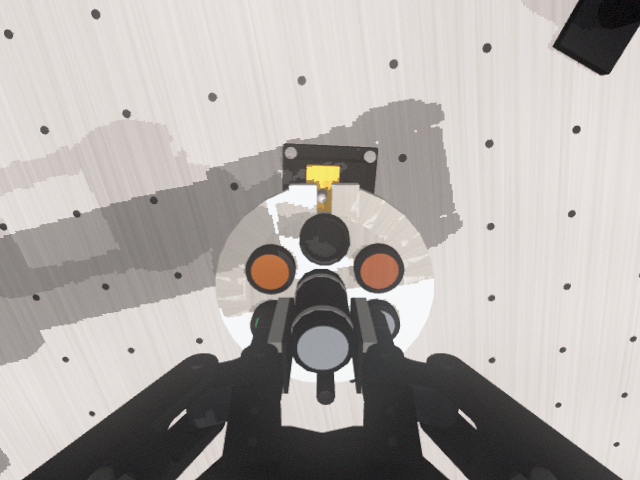

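The cup rim centre is at (324.5,239), about 1 to 2 mm further forward than predicted. The held tube's top face is at (323,347), and the pin is still up at (322,199).

```bash
python3 - <<'E'
from h import *
z=np.load('w5.npz');c={k:z[k] for k in("fx","fy","cx","cy","k1","R","t")};p,D=z['p'],z['D']
R=Ro.from_euler('z',80.6,degrees=True)
print("tube pt",xyz(c,D,323,347))
g=cv2.cvtColor(p,cv2.COLOR_RGB2HSV)
m=((p.min(2)>100)).astype(np.uint8)[318:385,285:360]
n,l,st,ce=cv2.connectedComponentsWithStats(m);i=l[347-318,323-285];print("grey top px",ce[i]+[285,318],st[i])
t=xyz(c,D,323,347)[2];tp=onz(c,*(ce[i]+[285,318]),t)
m=((p.max(2)<85)).astype(np.uint8)[205:272,292:357]
n,l,st,ce=cv2.connectedComponentsWithStats(m);j=l[239-205,324-292];print("cup comp",st[j],ce[j]+[292,205])
for uv in [(324.5,239.5),tuple(ce[j]+[292,205])]:
  cp=onz(c,*uv,.068);print("tube",tp.round(4),"cup",cp.round(4),"d tool",((cp-tp)[:2]@np.array([[np.cos(np.radians(80.6)),np.sin(np.radians(80.6))],[np.sin(np.radians(80.6)),-np.cos(np.radians(80.6))]]).T*1000).round(1),"mm (x,y)")
E
```

```text
tube pt [0.54800709 0.18309975 0.1969735 ]
grey top px [322.30301339 347.5078125 ] [  12    8   52   44 1792]
cup comp [   8    8   50   52 1977] [324.06777946 238.50784016]
tube [0.5477 0.1829 0.197 ] cup [0.5498 0.1846 0.068 ] d tool [2.  1.8] mm (x,y)
tube [0.5477 0.1829 0.197 ] cup [0.5496 0.1854 0.068 ] d tool [2.8 1.5] mm (x,y)
```

```bash
python3 -m creep '[0,0,0,0.04,0.04,0.6,0.85, 0,0,0,0.04,0.04,1.2,0.85, 0,0,0,0.04,0.04,1.6,0.85, 0,0,0,0.04,0.04,1.85,0.85, 0,0,0,0.04,0.04,1.85,0.85]' ; python3 -m creep '[0,0,0,0,0,0.05,0.85]'; python3 -m creep '[0,0,0,0,0,0.05,0.85]'; python3 -m creep '[0,0,0,0,0,0.05,0.85]'
```

```text
time_s: 14.15
position: [0.5487, 0.1848, 0.0968]
ee_rot: [-179.9, 0.0, 80.6]
wrist_force: [-0.0, -0.2, -0.3]
width: 0.025
finger_force: 24.7
time_s: 14.28
position: [0.5499, 0.1852, 0.0964]
ee_rot: [179.9, -0.0, 80.6]
wrist_force: [0.6, 1.0, -0.3]
width: 0.0256
finger_force: 24.7
time_s: 14.4
position: [0.5496, 0.1852, 0.094]
ee_rot: [179.9, -0.0, 80.6]
wrist_force: [0.5, 0.7, -1.3]
width: 0.0252
finger_force: 24.7
time_s: 14.52
position: [0.5495, 0.1851, 0.092]
ee_rot: [179.9, -0.0, 80.6]
wrist_force: [-1.9, -1.2, 9.0]
width: 0.0251
finger_force: 25.7
```

```bash
python3 -m creep '[0,0,0,0,0,0,0.85]'|sed -n 2,4p;python3 -c "
from h import *
s=arm.read_state();print(s['wrist_force'],s['moment'],s['position'])"; python3 -m creep '[0,0,0,0,0,-0.1,0.85, 0,0,0,0,0,-0.1,0.85]'|sed -n 2,4p;python3 -c "
from h import *
s=arm.read_state();print(s['wrist_force'],s['moment'],s['position'])"
```

```text
position: [0.5495, 0.1851, 0.0922]
ee_rot: [179.9, -0.0, 80.6]
wrist_force: [-1.1, -0.3, 3.8]
[-1.14457602 -0.26294482  3.81792407] [-0.05732699  0.23732952 -0.01975515] [0.54953442 0.18508897 0.09218254]
position: [0.5491, 0.1851, 0.0955]
ee_rot: [180.0, -0.0, 80.6]
wrist_force: [0.5, -0.3, -0.6]
[ 0.51128987 -0.2977794  -0.56404453] [ 0.01652323 -0.01247743  0.0142294 ] [0.54909814 0.18513167 0.09547296]
```

```bash
python3 -m creep '[0,0,0,0,0,-0.3,0.85, 0,0,0,0,0,-0.3,0.85, 0,0,0,0,0,-0.3,0.85]'|sed -n 2,4p; python3 - <<'E'
from h import *
s=arm.read_state();print(s['position'])
n='wrist';c=arm.get_calibration(n);p,D=arm.grab_frame(n);np.savez('w6.npz',p=p,D=D,**c)
P5=np.load('w5.npz')['p']
a=cv2.resize(P5[205:305,285:365],None,fx=5,fy=5,interpolation=cv2.INTER_CUBIC)
b=cv2.resize(p[185:305,275:370],None,fx=4.2,fy=4.2,interpolation=cv2.INTER_CUBIC)
f=lambda x:np.clip(255*(x/255.)**.45,0,255).astype(np.uint8)
im=np.zeros((510,800,3),np.uint8);im[:500,:400]=f(a);im[:504,401:401+b.shape[1]]=f(b)[:, :399]
cv2.imwrite('pics/w6.png',im[:,:,::-1])
E
```

```text
position: [0.5491, 0.1851, 0.1075]
ee_rot: [180.0, -0.0, 80.6]
wrist_force: [-0.2, -0.1, -0.8]
[0.54909438 0.18507302 0.10751561]
```

View pics/w6.png

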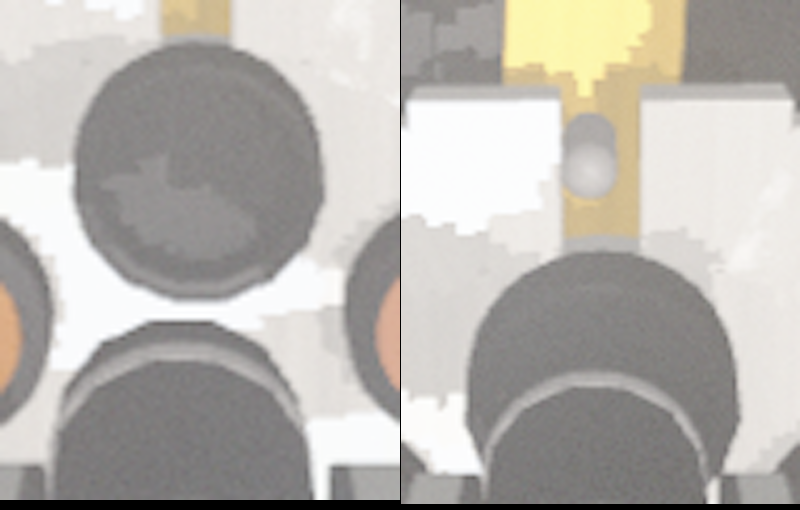

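```bash
python3 - <<'E'
from h import *
a=np.radians(80.6);T=np.array([[np.cos(a),np.sin(a)],[np.sin(a),-np.cos(a)]])
def load(f):
  z=np.load(f);return {k:z[k] for k in("fx","fy","cx","cy","k1","R","t")}
c=load('w5.npz');o=np.array([.5473,.1825])
pr=lambda n,P,o:print(n,(T@(P[:2]-o)*1000).round(1))
L=lambda u,v:(285+(u+.5)/5-.5,205+(v+.5)/5-.5)
print("w5 camera centre",-np.array(c["R"]).T@c["t"])
pr("foot front",onz(c,*L(181,321),.147),o)
pr("band front (z+6?)",onz(c,*L(180,343),.153),o)
pr("top ctr",onz(c,322.3,347.5,.197),o)
pr("cup L",onz(c,*L(74,175),.068),o);pr("cup R",onz(c,*L(323,175),.068),o);pr("cup T",onz(c,*L(198,42),.068),o);pr("cup B",onz(c,*L(198,299),.068),o)
c=load('w6.npz');o=np.array([.5491,.1851]);M=lambda u,v:(275+(u-401+.5)/4.2-.5,185+(v+.5)/4.2-.5)
pr("6cup L",onz(c,*M(467,385),.068),o);pr("6cup R",onz(c,*M(740,385),.068),o);pr("6cup T",onz(c,*M(603,252),.068),o)
pr("6 band front",onz(c,*M(597,374),.0895),o);pr("6 tubeL",onz(c,*M(487,470),.0895),o);pr("6 tubeR",onz(c,*M(709,470),.0895),o)
pr("6 notch L",onz(c,*M(561,100),.056),o);pr("6 notch R",onz(c,*M(640,100),.056),o)
E
```

```text
w5 camera centre [0.56109536 0.26457502 0.31425893]
foot front [12.6 -0.3]
band front (z+6?) [12.8 -0.4]
top ctr [0.5 0.3]
cup L [  2.4 -16.2]
cup R [ 2.4 20.2]
cup T [22.4  1.9]
cup B [-17.2   1.9]
6cup L [  1.6 -17.6]
6cup R [ 1.6 19. ]
6cup T [20.4  0.6]
6 band front [12.6 -0.2]
6 tubeL [ -0.  -13.4]
6 tubeR [-0.  13.3]
6 notch L [37.8 -5. ]
6 notch R [37.8  5.6]
```

The notch and pin are clearly locked (pin at (590,165)). By measurement the tube is still about 1.6 mm short in tool x and 0.7 mm in tool y.

```bash
cat > gz.py <<'E'
import sys
from h import *
s=arm.read_state();print("z",s["position"].round(4),"F",s["wrist_force"].round(1),"M",s["moment"].round(3),"t",s["time_s"]);sys.exit(int(s["wrist_force"][2]>float(sys.argv[1])))
E
G="python3 gz.py 4"
python3 -m creep '[0,0,0,0.04,0.018,0.1,0.85, 0,0,0,0.04,0.018,0.25,0.85, 0,0,0,0.04,0.018,0.3,0.85, 0,0,0,0.04,0.018,0.3,0.85]'>/dev/null; $G && python3 -m creep '[0,0,0,0,0,0.05,0.85]'>/dev/null && $G && python3 -m creep '[0,0,0,0,0,0.05,0.85]'>/dev/null && $G && python3 -m creep '[0,0,0,0,0,0.05,0.85]'>/dev/null && $G && python3 -m creep '[0,0,0,0,0,0.05,0.85]'>/dev/null && $G && python3 -m creep '[0,0,0,0,0,0.05,0.85]'>/dev/null && $G
```

```text
z [0.5497 0.1865 0.0949] F [ 0.6 -0.7 -0.7] M [ 0.016 -0.035  0.065] t 15.825
z [0.5502 0.1865 0.0935] F [-0.3 -0.  -0.7] M [-0.002  0.022  0.011] t 15.95
z [0.5504 0.1864 0.0923] F [-4.5 -1.4 12.1] M [-0.253  0.833  0.029] t 16.075
```

```bash
python3 -m creep '[0,0,0,0,0,-0.06,0.85, 0,0,0,0,0,-0.06,0.85, 0,0,0,0,0,-0.06,0.85]'>/dev/null; python3 - <<'E'
from h import *
from scipy.optimize import least_squares
a=np.radians(80.6);T=np.array([[np.cos(a),np.sin(a)],[np.sin(a),-np.cos(a)]])
s=arm.read_state();o=s['position'][:2];print(s['position'],s['wrist_force'].round(1),s['moment'].round(3))
c=arm.get_calibration('wrist');p,D=arm.grab_frame('wrist');np.savez('w7.npz',p=p,D=D,**c)
Q=np.array([[xyz(c,D,u,v) for u in range(270,380)] for v in range(180,330)])
XY=(Q[...,:2]-o)@T.T*1000;Z=Q[...,2]*1000
# profile along tool x at y~0
for x in range(-2,30,1):
  m=(abs(XY[...,1])<1.5)&(abs(XY[...,0]-x)<.5)
  if m.any():print(x,m.sum(),Z[m].min().round(1),np.median(Z[m]).round(1),Z[m].max().round(1))
# outer edge of cup: pixels higher than disc
m=(Z>61)&(Z<71)&(np.hypot(XY[...,0]-1,XY[...,1])<24)&(XY[...,0]>3)
ed=m&(cv2.erode(m.astype(np.uint8),np.ones((3,3)))==0)
E=XY[ed];E=E[np.hypot(E[:,0]-1,E[:,1])>16.5]
r=least_squares(lambda q:np.hypot(E[:,0]-q[0],E[:,1]-q[1])-q[2],[0,0,19],loss='soft_l1',f_scale=.5);print("cup fit",r.x,len(E))
t=(Z>74)&(Z<112)&(XY[...,0]>3)&(np.hypot(XY[...,0],XY[...,1])<17);E=XY[t];
r=least_squares(lambda q:np.hypot(E[:,0]-q[0],E[:,1]-q[1])-q[2],[0,0,13],loss='soft_l1',f_scale=.5);print("tube fit",r.x,len(E))
E
```

```text
[0.54980965 0.18650152 0.09348468] [-0.8 -0.9 -0.7] [-0.004 -0.06  -0.037]
8 1 118.1 118.1 118.1
9 8 118.6 119.4 119.7
10 29 118.0 119.4 121.5
11 15 37.7 118.9 119.6
12 48 37.5 113.6 120.6
13 314 37.6 99.5 120.6
14 100 37.6 68.4 119.2
15 57 37.3 61.6 70.0
16 9 37.7 38.6 67.2
17 6 38.0 38.5 39.3
18 1 38.4 38.4 38.4
23 3 56.2 57.6 57.6
24 5 56.1 57.7 59.0
25 11 57.5 58.4 60.6
26 10 56.7 58.8 59.4
27 12 57.4 58.8 59.8
28 16 41.0 57.7 59.0
29 24 38.3 52.2 59.1
cup fit [-3.18234856 -0.17821528 18.35699325] 30
tube fit [ 0.02111404 -0.36288627 13.19468385] 2069
```

```bash
G="python3 gz.py 3"
python3 -m creep '[0,0,0,-0.03,0,-0.05,0.85, 0,0,0,-0.057,0,-0.05,0.85, 0,0,0,-0.057,0,0,0.85, 0,0,0,-0.057,0,0,0.85]'>/dev/null; $G && python3 -m creep '[0,0,0,0,0,0.04,0.85]'>/dev/null && $G && python3 -m creep '[0,0,0,0,0,0.04,0.85]'>/dev/null && $G && python3 -m creep '[0,0,0,0,0,0.04,0.85]'>/dev/null && $G && python3 -m creep '[0,0,0,0,0,0.04,0.85]'>/dev/null && $G && python3 -m creep '[0,0,0,0,0,0.04,0.85]'>/dev/null && $G
```

```text
z [0.5494 0.1842 0.0934] F [-0.8  0.6 -0.7] M [ 0.033  0.033 -0.029] t 17.0
z [0.5496 0.1843 0.0921] F [0.2 0.3 0.6] M [-0.006 -0.068  0.018] t 17.125
z [0.5496 0.1843 0.0904] F [-0.3 -0.7 -0.9] M [-0.05   0.014 -0.016] t 17.25
z [0.5495 0.1843 0.0887] F [ 0.9 -0.1 -1.3] M [-0.006 -0.021 -0.003] t 17.375
z [0.5495 0.1843 0.0871] F [ 0.5 -0.2 -0. ] M [-0.007  0.045  0.037] t 17.5
z [0.5496 0.1843 0.0856] F [-0.1 -0.6 -0.1] M [-0.047 -0.019 -0.037] t 17.625
```

The tube has entered the cup. I keep lowering gently to the floor.

```bash
G="python3 gz.py 2.5"
python3 -m creep '[0,0,0,0,0,0.04,0.85]'>/dev/null; $G && python3 -m creep '[0,0,0,0,0,0.02,0.85]'>/dev/null && $G && python3 -m creep '[0,0,0,0,0,0.02,0.85]'>/dev/null && $G && python3 -m creep '[0,0,0,0,0,0.02,0.85]'>/dev/null && $G && python3 -m creep '[0,0,0,0,0,0.02,0.85]'>/dev/null && $G && python3 -m creep '[0,0,0,0,0,0.02,0.85]'>/dev/null && $G
```

```text
z [0.5496 0.1843 0.084 ] F [-0.1  0.7 -1.4] M [-0.053  0.032 -0.012] t 17.75
z [0.5495 0.1843 0.0832] F [ 0.3 -0.4 -0.8] M [ 0.008 -0.015 -0.054] t 17.875
z [0.5496 0.1843 0.0828] F [-2.  -0.9  4.7] M [-0.114  0.403  0.008] t 18.0
```

```bash
python3 -m creep '[0,0,0,0,0,0,0.68, 0,0,0,0,0,0,0.62, 0,0,0,0,0,0,0.55, 0,0,0,0,0,0,0.5, 0,0,0,0,0,0,0.5]'; python3 -m creep '[0,0,0,0,0,-0.3,0.5, 0,0,0,0,0,-0.8,0.5, 0,0,0,0,0,-1.5,0.5, 0,0,0,0,0,-2.3,0.5, 0,0,0,0,0,-3,0.5]'; python3 -m creep '[0,0,0,-1.5,0,0,0.5, 0,0,0,-3,0,0,0.5, 0,0,0,-3,0,0,0.5]'
python3 - <<'E'
from h import *
c=arm.get_calibration('wrist');p,D=arm.grab_frame('wrist');np.savez('w8.npz',p=p,D=D,**c)
C=np.array([.5492,.183])
Q=np.array([[xyz(c,D,u,v) if D[v,u]>0 else (0,0,0) for u in range(160,480)] for v in range(0,330)])
m=(np.hypot(*(Q[...,:2]-C).transpose(2,0,1))<.025)&(Q[...,2]>.1)&(Q[...,2]<.125);q=Q[m]
print(m.sum(),q.min(0),q.max(0),np.median(q,0))
A=np.c_[q[:,:2],np.ones(len(q))];k=q[:,2]>.104;print("plane tilt",np.degrees(np.linalg.lstsq(A[k],q[k,2],rcond=None)[0][:2]))
for n,X in(("pin81",[.5522,.2118,.059]),):print(n,proj(c,np.array(X)))
t,DT=arm.grab_frame('top');np.savez('top8.npz',p=t,D=DT)
cv2.imwrite('pics/final.png',p[:,:,::-1])
E
```

```text
time_s: 18.62
position: [0.5496, 0.1843, 0.0825]
ee_rot: [180.0, -0.0, 80.6]
wrist_force: [0.4, -0.7, 0.5]
width: 0.0426
finger_force: 0.0
time_s: 19.25
position: [0.55, 0.1843, 0.2049]
ee_rot: [179.9, -0.0, 80.6]
wrist_force: [0.6, -0.2, 0.4]
width: 0.0428
finger_force: 0.0
time_s: 19.62
position: [0.53, 0.0626, 0.2036]
ee_rot: [179.9, 0.0, 80.3]
wrist_force: [0.7, 0.8, -0.1]
width: 0.0426
finger_force: 0.0
1600 [0.53602215 0.17161686 0.10009325] [0.56198067 0.19792114 0.11116292] [0.54880371 0.18420475 0.10865785]
plane tilt [-0.04800664  0.46043166]
pin81 (np.float64(316.8345270770388), np.float64(24.268352318061858))
```

```bash
python3 - <<'E'
from h import *
z=np.load('w8.npz');c={k:z[k] for k in("fx","fy","cx","cy","k1","R","t")};p,D=z['p'],z['D']
w=np.load('w3.npz');t=w['p'][30:62,300:335]
r=cv2.matchTemplate(p[0:90,270:370],t,cv2.TM_CCOEFF_NORMED);print(cv2.minMaxLoc(r))
# heights found in a 5 mm disc at the pin
Q=np.array([[xyz(c,D,u,v) if D[v,u]>0 else (0,0,0) for u in range(295,340)] for v in range(0,60)])
m=np.hypot(*(Q[...,:2]-[.552,.212]).transpose(2,0,1))<.006
print(np.histogram(Q[m][:,2],bins=[0,.02,.035,.05,.056,.059,.064,.08]))
E
```

```text
(-0.4808550477027893, 0.6747176647186279, (63, 52), (30, 3))
(array([  0,   0,  13,  22, 103,  28,   0]), array([0.   , 0.02 , 0.035, 0.05 , 0.056, 0.059, 0.064, 0.08 ]))
```

```bash
python3 -c "
from h import *
print(arm.finish_job())"
```

```text
the job is handed in; nothing more can be done
None
```

I turned the wheel clockwise, the shorter way, until the pin locked; leaned on the crank at about 15 N for over a second, and it held. The tube then went fully home and level in the cup after two light touches on its rim (12 N at most), the last check fits the pin still being up, and the job is handed in at about 20 s.

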